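# Show the screw canister's label to the tool-room scanner

## Robot

A 6-joint arm with a two-finger parallel gripper is mounted at the origin on the work surface. World frame = base frame: x ahead of the robot, y to its left, z up, the work surface at z = 0. Lengths are in mm, angles in degrees, forces in N, time in s.
With the tool pointing down it reaches from about 300 to 850 mm from the base axis. Payload 5.4 kg.
Tool frame: the origin (TCP) lies midway between the tips of the shut fingers; the grasp point (between the pads) lies manip.grip_depth behind it (manip.grip_depth is the distance from the TCP to the grasp point, in mm); z points along the fingers, y is the line along which they close (so a half turn about z gives the same grasp; the last joint's range is limited). The gripper opens to 85 mm and grips with 20 to 120 N. Pads are 22 mm wide; open, the fingers measure 114 mm over their backs; the gripper's body (76 mm by 85 mm) begins 54 mm behind the grasp point. The pads swing forward as they close: fully open they stand 13 mm farther back than shut.
Start: joints at [-86.58, 9.076, 91.501, -0, 79.423, -12.038], TCP at [153.236, -554.188, 231.299] pointing down, gripper open.
Joint ranges: [-166.64, 166.64], [-54.1, 131.32], [10.49, 154.53], [-73.88, 253.88], [9.74, 151.15], [-171.62, 171.62]. Speed limits (degrees/s): [147.25, 147.25, 180, 180, 180, 180].

## Interface

Orientations are given as a 3x3 rotation matrix whose columns are the frame's x, y, z axes.
In Python, from plant import manip gives the robot as it stands.
- The arm moves only by the tool jog_arm, never from a script. Its argument "plan" is text: rows parted by semicolons, each of 6 numbers parted by spaces: the shift along the tool's x, y, z in mm, then the turn, a rotation vector about the tool's x, y, z in degrees. In form: tx ty tz ax ay az; .... A call has 1 to 20 rows; each row shifts and turns the commanded pose from where the row before left it, along the tool's axes as they then stand; what a row does not reach is not made up. A row lasts 1/12 s, in which the tool goes at most 41.7 mm and 7.16 degrees, less where a joint would pass 70% of its speed; a pose out of reach is approached as far as the arm can. A call with a gripper value outside its range is refused whole. "grip" is the closure, from 0 (fully open) to 1 (shut), set as the call begins (left out, the last holds). The fingers move at their own pace and stop on an object; "grip_force" is the grip in N (left out, the last holds). Time passes only in rows, so rows that do not move let the fingers close. It gives the time, the measured TCP pose, the force, the opening and the grip force at its end, in the units of the state.
- manip.state(): the state, without advancing time (a new reading comes with each control period).
- manip.camera(name): name is "side" or "top"; returns a dict with "img" (420x560x3 uint8, red, green, blue), "K" (3x3 intrinsics, pixels), "rvec" (rotation vector, rad) and "tvec" (3), from world to camera coordinates, as OpenCV has them. Camera axes: x right, y down, z forward; pixel columns grow to the right and rows downward; lengths in mm; the calibration is good to about 2 mm. A picture is of the moment at which its call begins. There is no depth.
- manip.hand_in(): hands the job in; it is judged then, once.
The state is a dict: "time": time; "joint_positions": joint angles; "dq": joint speeds; "joint_torque": joint torques, N m; "tcp_pos": TCP position; "ee_rot": TCP orientation; "force": force on the tool from outside, world axes, zero at the start; "torque": the same for the moment, N m; "opening": finger opening in mm; "finger_force": force on a finger pad.
Only numpy, scipy, OpenCV 4.12 (cv2) and the standard library are available. Lean on these libraries where they do the work, as an engineer would, in place of code of your own. Each camera call takes 0.05 s, during which the arm holds its last target. There are 200 camera calls.

## Task

Book in the teal-lidded screw canister: stand it upright on the white round pad of the scan station, with its white label facing the red scanner window, and let go of it. Set it down, do not drop or tip it, and leave the yellow-lidded and the red-lidded canisters where they stand.

Things in the scene. Friction and masses are not known exactly. Their poses are not given: they have to be found in the camera images.
- teal_center (a point): upright grey cylinder with a teal lid, 56 mm in diameter, 76 mm tall, about 0.25 kg, loose. This point is its centre, 38 mm above its underside. z points up, x points from the axis out through the middle of its white bar-coded label (35 mm wide); a white stripe on the lid runs from the middle to the rim on the label's side
- window (a point): red window's centre on the fixed scan station, 42 mm above the bench; z up, y points into the black scanner block (90 mm wide, 60 deep, top 70 above bench), so the window looks along -y. The round white pad (64 mm, drawn flat on a 6 mm thick plate 120 mm wide) has its centre 100 mm in front: at x = 0, y = -100 mm here. A canister on it has its centre 44 mm above the bench
- yellow_center (a point): bystander: the same canister (56 mm in diameter, 76 mm tall, about 0.25 kg) with a yellow lid; this point is its centre, 38 mm above its underside, z up, x towards its own white label. It stands upright on the bench and stays there
- red_center (a point): bystander: the same canister (56 mm in diameter, 76 mm tall, about 0.25 kg) with a red lid; this point is its centre, 38 mm above its underside, z up, x towards its own white label. It stands upright on the bench and stays there
Mind the look-alikes: they are no part of the job. Leave any blue or green look-alike of the part that bears teal_center alone.

How it is judged (in metres and radians):
At the end, for the whole second after the job is handed in: The teal-lidded canister stands released, upright (6 degrees) and at rest on the scan plate, within 20 mm of the pad's centre along and across the station, label within 17 degrees of facing the window; the other two canisters are within 30 mm of their starts (x of teal_center in the frame of window between -0.02 and 0.02 m and y of teal_center in the frame of window between -0.12 and -0.08 m and height (world z) of teal_center between 0.04 and 0.048 m and angle between teal_center's own z axis and vertical below 0.1 rad and angle between the x axis of teal_center and the y axis of window, either way round below 0.3 rad and x of window in the frame of teal_center above 0 m and linear speed of teal below 0.01 m/s and angular speed of teal below 0.1 rad/s and distance of each of yellow_center, red_center from where it was at the start of the episode below 0.03 m); the robot touches nothing.
It fails at once if the teal-lidded canister is tipped more than 35 degrees (angle between teal_center's own z axis and vertical above 0.61 rad).
It fails at once if the teal-lidded canister is let go while it is more than about 25 mm above the pad (height (world z) of teal_center above 0.069 m and contact force between teal and anything else below 0.02 N).
It fails at once if the yellow-lidded canister is moved more than 30 mm (distance of yellow_center from where it was at the start of the episode above 0.03 m).
It fails at once if the red-lidded canister is moved more than 30 mm (distance of red_center from where it was at the start of the episode above 0.03 m).
It also fails if it takes over 32 s, if anything falls off the work surface, if the arm or the gripper's body presses on something with over 40 N, if the wrist force passes 120 N, or if a joint passes its speed limit or range.

## Working session

There is one attempt and no reset: what is moved stays moved. The work goes in short steps, Python scripts to look and compute and a tool call to move; the robot and the scene stay as the last step left them, time stands still between calls to the robot, and variables do not carry over. Pictures are saved under pics/ and viewed, at most 10 in all, crops included, and the job is handed in when it is done.

Besides the shell and the picture viewer there is one more tool, called after "Emit:" as a command line: name --argument value ..., lists and objects as JSON in quotes. jog_arm: Moves the arm, as the interface text tells. Its arguments: {"type":"object","properties":{"plan":{"type":"string"},"grip":{"type":"number"},"grip_force":{"type":"number"}},"required":["plan"]}

```bash
mkdir -p pics; cat > h.py <<'E'
import numpy as np, cv2
from plant import manip
def cam(n):
    c=manip.camera(n); c['R']=cv2.Rodrigues(np.array(c['rvec'],float))[0]; c['t']=np.array(c['tvec'],float).ravel(); c['K']=np.array(c['K'],float); return c
def ray(c,u,v,z):
    d=c['R'].T@np.linalg.inv(c['K'])@np.array([u,v,1.]); o=-c['R'].T@c['t']
    return o+d*(z-o[2])/d[2]
def proj(c,p):
    q=c['K']@(c['R']@np.array(p,float)+c['t']); return q[:2]/q[2]
def save(c,f,box=None,s=1):
    i=np.array(c['img'])[...,::-1]
    if box: i=i[box[1]:box[3],box[0]:box[2]]
    cv2.imwrite(f,cv2.resize(i,None,fx=s,fy=s,interpolation=cv2.INTER_CUBIC))
E
python3 - <<'E'
from h import *
for n in ['top','side']:
    c=cam(n); save(c,f'pics/{n}0.png'); print(n,-c['R'].T@c['t'])
s=manip.state(); print(s); print(manip.grip_depth)
E
```

```text
top [420.32938598   4.907574   852.6606571 ]
side [-153.84601881  687.81635634  633.42138514]
{'time': 0.1, 'joint_positions': array([-8.65812898e+01,  9.11003993e+00,  9.15646279e+01, -3.47571678e-04,
        7.94215025e+01, -1.20389857e+01]), 'dq': array([-0.06252646, -0.09894684, -0.18978773, -0.00996375, -0.00052414,
        0.0056084 ]), 'joint_torque': array([ 3.35696041e-04, -3.96989107e+01, -3.32337213e+01, -1.43317325e-04,
        4.21296150e-03,  3.00362487e-06]), 'tcp_pos': array([ 153.18736414, -553.66884106,  230.4084176 ]), 'ee_rot': array([[ 9.63827225e-01,  2.66527802e-01, -1.06044735e-04],
       [ 2.66527601e-01, -9.63825831e-01,  1.67514525e-03],
       [ 3.44264128e-04, -1.64281445e-03, -9.99998591e-01]]), 'force': array([-0.30838737, -0.75202332,  0.95276168]), 'torque': array([-0.00227543, -0.0487097 ,  0.01539723]), 'finger_force': 0.0, 'opening': 85.27947687659899}
18.700000000000003
```

View pics/top0.png

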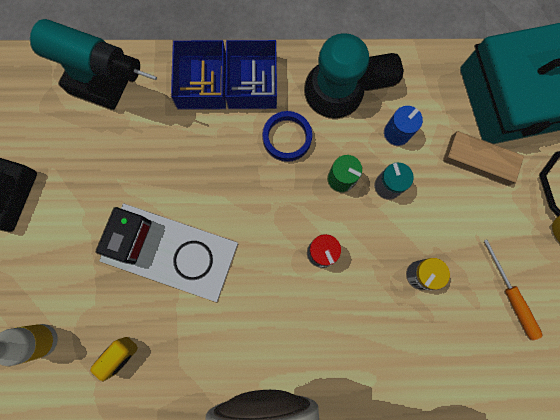

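View pics/side0.png

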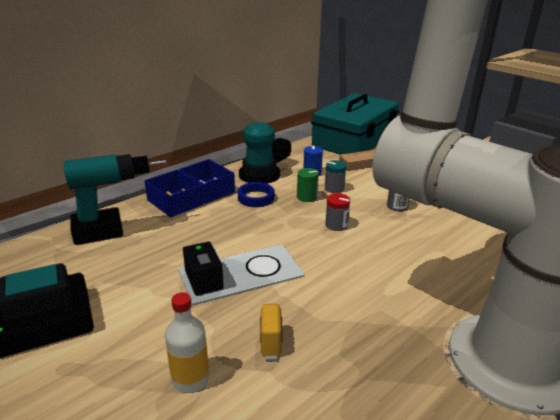

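The top view shows small canisters with these lids: blue (407,120), green (346,170), teal (398,179), red (325,250) and yellow (433,273). The one at (398,179) fits, with a teal lid and a stripe pointing up the image. The station has its scanner at (125,235) and its pad at (193,260). I'll confirm with a crop and measure.

```bash
cat > m.py <<'E'
from h import *
c=cam('top'); save(c,'pics/crop1.png',(310,90,470,210),4)
i=np.array(c['img']); hsv=cv2.cvtColor(i,cv2.COLOR_RGB2HSV)
def lid(cx,cy,name):
    h0=int(hsv[cy,cx][0]); dh=np.abs((hsv[...,0].astype(int)-h0+90)%180-90)
    m=((dh<9)&(hsv[...,1]>130)&(hsv[...,2]>50)).astype(np.uint8)
    roi=np.zeros_like(m); cv2.circle(roi,(cx,cy),26,1,-1); m&=roi
    m=cv2.morphologyEx(m,cv2.MORPH_OPEN,np.ones((3,3)))
    k=max(cv2.findContours(m,0,2)[0],key=cv2.contourArea); hull=cv2.convexHull(k)
    (x,y),r=cv2.minEnclosingCircle(hull)
    hm=np.zeros_like(m); cv2.fillConvexPoly(hm,hull,1)
    w=(hm>0)&(hsv[...,1]<90)&(hsv[...,2]>110)
    ys,xs=np.nonzero(w); p=ray(c,x,y,76); 
    print(name,h0,(x,y,r),p.round(1), 'diam',np.linalg.norm(ray(c,x+r,y,76)-ray(c,x-r,y,76)),end=' ')
    if len(xs):
        q=np.array([ray(c,a,b,76) for a,b in zip(xs,ys)])
        d=q.mean(0)-p; 
        ax=np.linalg.svd((q-q.mean(0))[:,:2])[2][0]; ax*=np.sign(ax@d[:2])
        print('yaw centroid',np.degrees(np.arctan2(d[1],d[0])),'axis',np.degrees(np.arctan2(ax[1],ax[0])),len(xs))
for a in [(398,186,'teal'),(346,163,'green'),(407,128,'blue'),(322,243,'red'),(438,268,'yellow')]: lid(*a)
# red window
m=((hsv[...,0]<10)|(hsv[...,0]>170))&(hsv[...,1]>120)&(hsv[...,2]>40); m[:, :100]=0; m[:,170:]=0; m[:200]=0; m[280:]=0
ys,xs=np.nonzero(m); b=cv2.boxPoints(cv2.minAreaRect(np.c_[xs,ys].astype(np.float32))); print('win',len(xs),b)
print('win c',ray(c,xs.mean(),ys.mean(),42))
# ring
g=(hsv[...,2]<90).astype(np.uint8); g[:,:165]=0;g[:,225:]=0;g[:230]=0;g[290:]=0
k=max(cv2.findContours(g,0,2)[0],key=cv2.contourArea); e=cv2.fitEllipse(k); print('ring',e,ray(c,*e[0],6))
# plate
w=((hsv[...,1]<50)&(hsv[...,2]>120)).astype(np.uint8); w[:195]=0; w[310:]=0;w[:,:90]=0;w[:,250:]=0
k=max(cv2.findContours(w,0,2)[0],key=cv2.contourArea); b=cv2.boxPoints(cv2.minAreaRect(k)); print('plate',[ray(c,*p,6)[:2].round(1) for p in b])
E
python3 m.py
```

```text
teal 90 (398.1515197753906, 176.5757598876953, 14.872998237609863) [ 622.9 -231.3   76. ] diam 54.76858690490924 yaw centroid 9.184243107801878 axis 13.588035279199511 52
green 70 (346.58392333984375, 168.93356323242188, 14.71164321899414) [ 638.2 -137.1   76. ] diam 54.19814893518346 yaw centroid -108.65327265830064 axis -132.20972473072155 53
blue 110 (403.0605163574219, 125.4936294555664, 21.048551559448242) [ 721.7 -246.8   76. ] diam 79.2996563947881 yaw centroid -40.57567246280285 axis -23.230494109831984 44
red 1 (325.1271667480469, 249.54335021972656, 15.794819831848145) [490.5 -92.9  76. ] diam 56.14456067995133 yaw centroid -148.80548747490158 axis -179.73639413861153 58
yellow 25 (432.40789794921875, 274.2351989746094, 17.022186279296875) [ 445.1 -280.7   76. ] diam 60.23132712302272 yaw centroid 148.11180371542395 axis 141.75636201309484 59
win 245 [[129.48274 256.7931 ]
 [142.93102 223.17242]
 [149.13792 225.65521]
 [135.68965 259.27588]]
win c [512.08644081 246.67475363  42.        ]
ring ((192.6381378173828, 259.8540954589844), (37.805763244628906, 39.4290657043457), 53.624534606933594) [479.56344583 153.61502341   6.        ]
plate [array([479.5, 333.1]), array([596.5, 299.4]), array([513.1,  68.1]), array([399.8, 107.1])]
```

View pics/crop1.png

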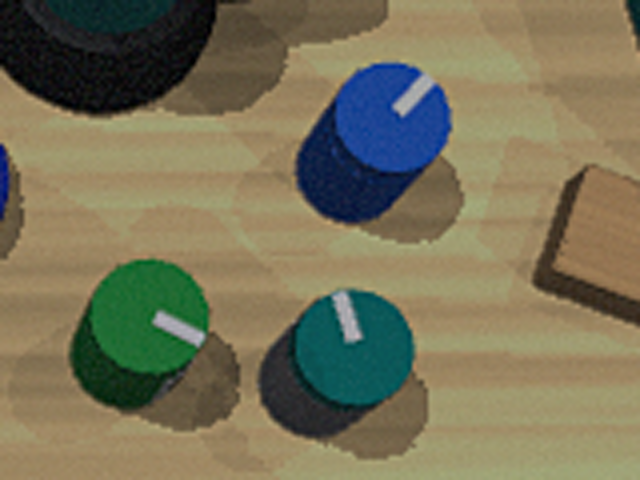

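The crop confirms it: grey body and teal lid, centre about (398.5,176.7), with the stripe running up and slightly left (yaw about 14°). The green canister's body is green and the blue one's is blue. The plate's forward yaw is about 70.5°, so the canister has to turn about +56.5°. I'll close the fingers along yaw -10°, which stays clear of green.

Emit:
jog_arm --plan "20 -7 0 0 0 0;33 -11 0 0 0 0;35 -12 0 0 0 0;35 -12 0 0 0 0;35 -12 0 0 0 0;35 -12 0 0 0 0;35 -12 0 0 0 0;35 -12 0 0 0 0;35 -12 0 0 0 0;35 -12 0 0 0 0;35 -12 0 0 0 0;35 -12 0 0 0 0;35 -12 0 0 0 0;35 -12 0 0 0 0;35 -12 0 0 0 0;30 -11 0 0 0 0;0 0 0 0 0 0" --grip 0

```text
time: 1.57
tcp_pos: [625.9, -228.0, 230.3]
ee_rot: [[0.962, 0.272, 0.001], [0.272, -0.962, 0.002], [0.002, -0.002, -1.0]]
force: [-0.2, 0.9, -0.2]
opening: 85.1
finger_force: 0.0
```

Emit:
jog_arm --plan "0 0 0 0 0 -4;0 0 0 0 0 -6;0 0 0 0 0 -6;0 0 0 0 0 -6;0 0 0 0 0 -6;0 0 0 0 0 -6;0 0 0 0 0 -6;0 0 0 0 0 -6;0 0 0 0 0 -6;0 0 0 0 0 -6;0 0 0 0 0 -6;0 0 0 0 0 0;0 0 0 0 0 0"

```text
time: 2.65
tcp_pos: [622.1, -232.7, 230.9]
ee_rot: [[0.186, 0.983, -0.001], [0.983, -0.186, 0.0], [0.0, -0.001, -1.0]]
force: [-0.7, -0.3, 0.3]
opening: 85.6
finger_force: 0.0
```

```bash
cat > d.py <<'E'
from h import *
import sys
s=manip.state(); R=np.array(s['ee_rot']); p=np.array(s['tcp_pos'])
print('t',s['time'],'tcp',p.round(1),'yyaw',np.degrees(np.arctan2(R[1,1],R[0,1])).round(2),'z',R[:,2].round(4),'open',s['opening'],'ff',s['finger_force'],'F',np.round(s['force'],1),'q',s['joint_positions'].round(1))
if len(sys.argv)>3: print('tool shift',(R.T@(np.array(sys.argv[1:4],float)-p)).round(1))
E
python3 d.py 622.5 -231.5 140; python3 - <<'E'
from h import *
c=cam('side'); save(c,'pics/side1.png',(280,120,460,260),4)
E
```

```text
t 2.65 tcp [ 622.1 -232.7  230.9] yyaw -10.73 z [-7.e-04  3.e-04 -1.e+00] open 85.59791353892803 ff 0.0 F [-0.7 -0.3  0.3] q [-30.9  22.2  75.7  -0.   82.1 -20.2]
tool shift [ 1.2  0.3 90.9]
```

View pics/side1.png

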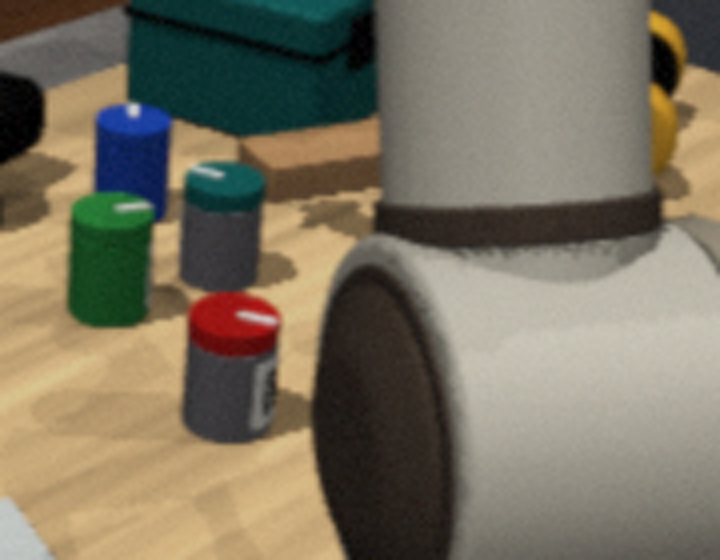

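Side crop: teal lid centre is about (336,165) and it stands upright. The gripper is above the crop. I'll cross-check the teal position from both views.

```bash
python3 - <<'E'
from h import *
c=cam('side'); hsv=cv2.cvtColor(np.array(c['img']),cv2.COLOR_RGB2HSV)
m=((abs(hsv[...,0].astype(int)-90)<9)&(hsv[...,1]>110)&(hsv[...,2]>40)).astype(np.uint8)
m[:155]=0;m[175:]=0;m[:,322:350]*=1;m[:,:322]=0;m[:,350:]=0
ys,xs=np.nonzero(m); print(len(xs),xs.min(),xs.max(),ys.min(),ys.max())
u=(xs.min()+xs.max())/2; print('x-mid ray z76 at rows',[ray(c,u,v,76).round(1) for v in (164,166,168)])
print(ray(c,336,165.5,76), 'proj of est',proj(c,[622.5,-231.5,76]),'tcp',proj(c,[622,-232.7,231]))
E
```

```text
177 327 345 161 172
x-mid ray z76 at rows [array([ 623.9, -231. ,   76. ]), array([ 615.3, -221.5,   76. ]), array([ 606.9, -212.1,   76. ])]
[ 617.46317328 -223.83750637   76.        ] proj of est [336.51032694 164.11678702] tcp [341.07993634 109.33849145]
```

Emit:
jog_arm --plan "1 0 10 0 0 0;0 0 20 0 0 0;0 0 22 0 0 0;0 0 22 0 0 0;0 0 22 0 0 0;0 0 22 0 0 0;0 0 22 0 0 0;0 0 20 0 0 0;0 0 16 0 0 0;0 0 12 0 0 0;0 0 9 0 0 0;0 0 8 0 0 0;0 0 5 0 0 0;0 0 0 0 0 0;0 0 0 0 0 0;0 0 0 0 0 0"

```text
time: 4.08
tcp_pos: [623.4, -231.9, 22.3]
ee_rot: [[0.183, 0.983, 0.002], [0.983, -0.183, -0.001], [-0.001, 0.002, -1.0]]
force: [0.1, 0.1, -0.2]
opening: 85.2
finger_force: 0.0
```

Emit:
jog_arm --plan "0 0 0 0 0 0;0 0 0 0 0 0;0 0 0 0 0 0;0 0 0 0 0 0;0 0 0 0 0 0;0 0 0 0 0 0;0 0 0 0 0 0;0 0 0 0 0 0;0 0 0 0 0 0;0 0 0 0 0 0" --grip 1 --grip_force 40

```text
time: 4.92
tcp_pos: [623.3, -231.8, 22.2]
ee_rot: [[0.183, 0.983, 0.001], [0.983, -0.183, -0.001], [-0.001, 0.001, -1.0]]
force: [1.2, 0.1, 6.6]
opening: 55.0
finger_force: 43.1
```

```bash
python3 d.py 622.5 -231.5 140
```

```text
t 4.9167 tcp [ 623.3 -231.8   22.2] yyaw -10.54 z [ 1.3e-03 -8.0e-04 -1.0e+00] open 54.95368211824689 ff 43.09518411755562 F [1.2 0.1 6.6] q [-30.8  34.6  83.7  -0.   61.6 -20.3]
tool shift [ 1.000e-01 -6.000e-01 -1.178e+02]
```

Emit:
jog_arm --plan "0 0 -4 0 0 0;0 0 -10 0 0 0;0 0 -18 0 0 0;0 0 -20 0 0 0;0 0 -20 0 0 0;0 0 -20 0 0 0;0 0 -12 0 0 0;0 0 -6 0 0 0;0 0 0 0 0 0;0 0 0 0 0 0"

```text
time: 5.75
tcp_pos: [622.1, -231.2, 130.3]
ee_rot: [[0.183, 0.983, -0.001], [0.983, -0.183, 0.001], [0.001, -0.002, -1.0]]
force: [-0.1, 0.2, -3.1]
opening: 55.2
finger_force: 43.0
```

Emit:
jog_arm --plan "6 -4 0 0 0 0;14 -8 0 0 0 0;20 -12 0 0 0 0;24 -14 0 0 0 0;24 -15 0 0 0 0;24 -15 0 0 0 0;24 -15 0 0 0 0;24 -15 0 0 0 0;24 -15 0 0 0 0;24 -15 0 0 0 0;24 -14 0 0 0 0;24 -14 0 0 0 0;24 -14 0 0 0 0;24 -14 0 0 0 0;20 -12 0 0 0 0;16 -9 0 0 0 0;8 -5 0 0 0 0;4 -2 0 0 0 0;0 0 0 0 0 0;0 0 0 0 0 0"

```text
time: 7.42
tcp_pos: [478.7, 152.8, 131.0]
ee_rot: [[0.183, 0.983, -0.0], [0.983, -0.183, -0.001], [-0.001, -0.0, -1.0]]
force: [-0.3, -0.2, -3.9]
opening: 55.3
finger_force: 43.2
```

Emit:
jog_arm --plan "0 0 0 0 0 -2;0 0 0 0 0 -4;0 0 0 0 0 -5;0 0 0 0 0 -5;0 0 0 0 0 -5;0 0 0 0 0 -5;0 0 0 0 0 -5;0 0 0 0 0 -5;0 0 0 0 0 -5;0 0 0 0 0 -5;0 0 0 0 0 -5;0 0 0 0 0 -3.5;0 0 0 0 0 -2;0 0 0 0 0 0;0 0 0 0 0 0"

```text
time: 8.67
tcp_pos: [479.0, 152.5, 131.3]
ee_rot: [[-0.717, 0.697, 0.0], [0.697, 0.717, -0.0], [-0.0, -0.0, -1.0]]
force: [0.3, -0.3, -3.1]
opening: 55.1
finger_force: 43.0
```

```bash
python3 d.py 479.5 153.5 29; python3 - <<'E'
from h import *
c=cam('side'); save(c,'pics/side2.png',(160,130,340,310),3.2)
c=cam('top'); save(c,'pics/top2.png',(90,180,270,310),4)
E
```

```text
t 8.6667 tcp [479.  152.5 131.3] yyaw 45.82 z [ 1.e-04 -2.e-04 -1.e+00] open 55.12888215794661 ff 43.048424273729324 F [ 0.3 -0.3 -3.1] q [  3.9   4.3 108.6  -0.   67.1 -41.9]
tool shift [  0.4   1.1 102.3]
```

View pics/side2.png

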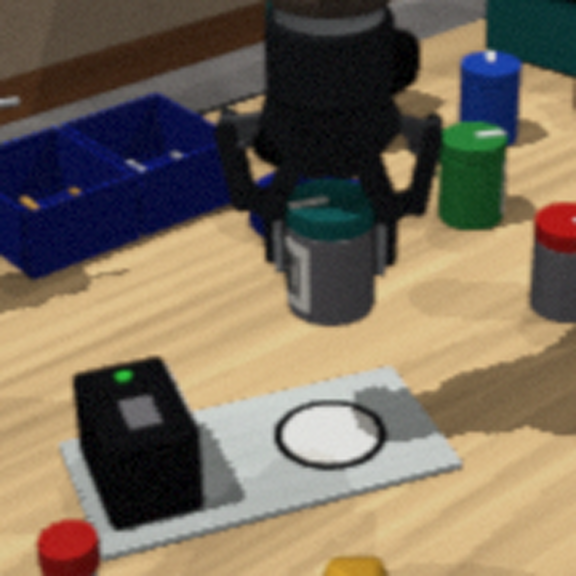

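View pics/top2.png

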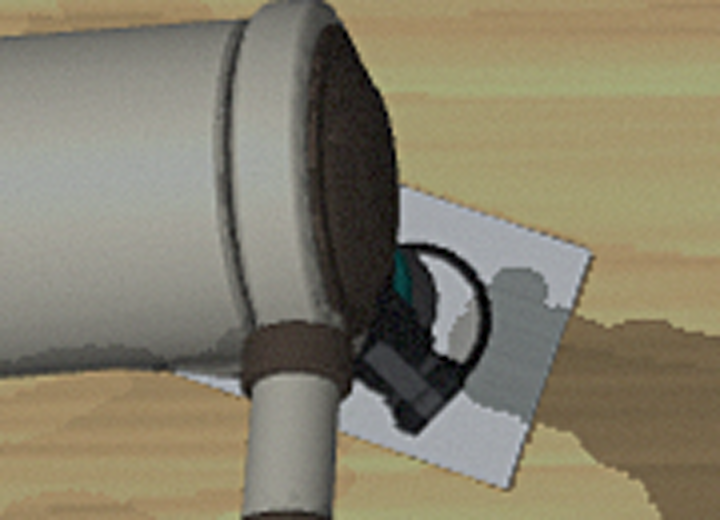

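Side crop: the canister hangs upright above the pad. The label faces left towards the scanner, and the stripe runs from (327,200) to (289,206) in the crop. I'll check its yaw by rays.

```bash
python3 - <<'E'
from h import *
c=cam('side')
a=ray(c,160+327/3.2,130+200/3.2,185);b=ray(c,160+289/3.2,130+206/3.2,185); d=b-a
print(a,b,np.degrees(np.arctan2(d[1],d[0])))
for y in (65,70.5,76):
    t=np.radians(y); print(y,[((proj(c,[479+r*np.cos(t),152.5+r*np.sin(t),185])-[160,130])*3.2).round(1) for r in (0,28)])
E
```

```text
[478.47200605 155.97582785 185.        ] [487.80993815 178.24070772 185.        ] 67.24673234221426
65 [array([330.8, 197.9]), array([286.3, 204. ])]
70.5 [array([330.8, 197.9]), array([287.6, 206. ])]
76 [array([330.8, 197.9]), array([289.3, 208. ])]
```

The label yaw is about 67–70° against a target of 70.5°, so it is fine. Lowering.

Emit:
jog_arm --plan "0.4 1 4 0 0 0;0 0 10 0 0 0;0 0 16 0 0 0;0 0 18 0 0 0;0 0 16 0 0 0;0 0 12 0 0 0;0 0 9 0 0 0;0 0 6 0 0 0;0 0 4 0 0 0;0 0 3 0 0 0;0 0 2 0 0 0;0 0 0 0 0 0;0 0 0 0 0 0;0 0 0 0 0 0"

```text
time: 9.98
tcp_pos: [479.5, 154.4, 31.8]
ee_rot: [[-0.719, 0.695, 0.001], [0.695, 0.719, 0.0], [-0.001, 0.001, -1.0]]
force: [-0.1, -0.7, -2.1]
opening: 55.0
finger_force: 43.0
```

Emit:
jog_arm --plan "0 0 0.5 0 0 0;0 0 0.5 0 0 0;0 0 0.5 0 0 0;0 0 0 0 0 0;0 0 0 0 0 0"

```text
time: 10.4
tcp_pos: [479.0, 154.4, 29.8]
ee_rot: [[-0.719, 0.695, -0.0], [0.695, 0.719, 0.0], [0.0, -0.0, -1.0]]
force: [-0.1, -0.0, -3.0]
opening: 55.4
finger_force: 43.1
```

Emit:
jog_arm --plan "0 0 0.5 0 0 0;0 0 0.5 0 0 0;0 0 0.3 0 0 0;0 0 0 0 0 0;0 0 0 0 0 0"

```text
time: 10.82
tcp_pos: [479.0, 154.4, 28.5]
ee_rot: [[-0.719, 0.695, -0.0], [0.695, 0.719, 0.0], [0.0, -0.0, -1.0]]
force: [0.2, 0.3, -3.5]
opening: 55.2
finger_force: 43.0
```

Emit:
jog_arm --plan "0 0 0.4 0 0 0;0 0 0 0 0 0;0 0 0 0 0 0"

```text
time: 11.07
tcp_pos: [479.1, 154.3, 28.2]
ee_rot: [[-0.719, 0.695, 0.0], [0.695, 0.719, -0.0], [-0.0, 0.0, -1.0]]
force: [-0.6, 0.6, -1.2]
opening: 55.4
finger_force: 43.3
```

Emit:
jog_arm --plan "0 0 0.3 0 0 0;0 0 0.3 0 0 0;0 0 0 0 0 0;0 0 0 0 0 0"

```text
time: 11.4
tcp_pos: [479.1, 154.4, 28.2]
ee_rot: [[-0.719, 0.695, -0.0], [0.695, 0.719, -0.0], [0.0, -0.0, -1.0]]
force: [-3.3, -1.8, 5.4]
opening: 55.2
finger_force: 43.7
```

In contact with the pad: the force now pushes up 5.4 N. Opening the fingers, then retreating straight up.

Emit:
jog_arm --plan "0 0 0 0 0 0;0 0 0 0 0 0;0 0 0 0 0 0;0 0 0 0 0 0;0 0 0 0 0 0;0 0 0 0 0 0;0 0 0 0 0 0;0 0 0 0 0 0;0 0 0 0 0 0;0 0 0 0 0 0" --grip 0

```text
time: 12.23
tcp_pos: [479.0, 154.4, 27.5]
ee_rot: [[-0.719, 0.695, -0.0], [0.695, 0.719, 0.0], [0.0, -0.0, -1.0]]
force: [-0.2, -0.8, -0.0]
opening: 85.4
finger_force: 0.0
```

Emit:
jog_arm --plan "0 0 -3 0 0 0;0 0 -6 0 0 0;0 0 -10 0 0 0;0 0 -15 0 0 0;0 0 -20 0 0 0;0 0 -20 0 0 0;0 0 -20 0 0 0;0 0 -20 0 0 0;0 0 -20 0 0 0;0 0 -12 0 0 0;0 0 -6 0 0 0;0 0 0 0 0 0;0 0 0 0 0 0;0 0 0 0 0 0"

```text
time: 13.4
tcp_pos: [478.2, 154.3, 178.2]
ee_rot: [[-0.719, 0.695, -0.002], [0.695, 0.719, -0.0], [0.002, -0.002, -1.0]]
force: [-0.6, -0.7, 0.0]
opening: 85.3
finger_force: 0.0
```

Emit:
jog_arm --plan "20 20 0 0 0 0;24 24 0 0 0 0;24 24 0 0 0 0;24 24 0 0 0 0;0 0 0 0 0 0;0 0 0 0 0 0"

```text
time: 13.9
tcp_pos: [475.7, 285.4, 177.9]
ee_rot: [[-0.721, 0.693, -0.003], [0.693, 0.721, -0.001], [0.001, -0.003, -1.0]]
force: [-0.4, -0.4, -0.3]
opening: 85.4
finger_force: 0.0
```

```bash
python3 - <<'E'
from h import *
c=cam('side'); save(c,'pics/side3.png',(160,130,440,330),2.8)
c=cam('top'); save(c,'pics/top3.png')
s=manip.state(); print(s['tcp_pos'],s['force'],s['opening'],s['time'])
E
```

```text
[476.27620558 283.71427699 178.33436385] [-0.0842274  -0.014258   -1.07583774] 85.16182189948479 14.0
```

View pics/side3.png

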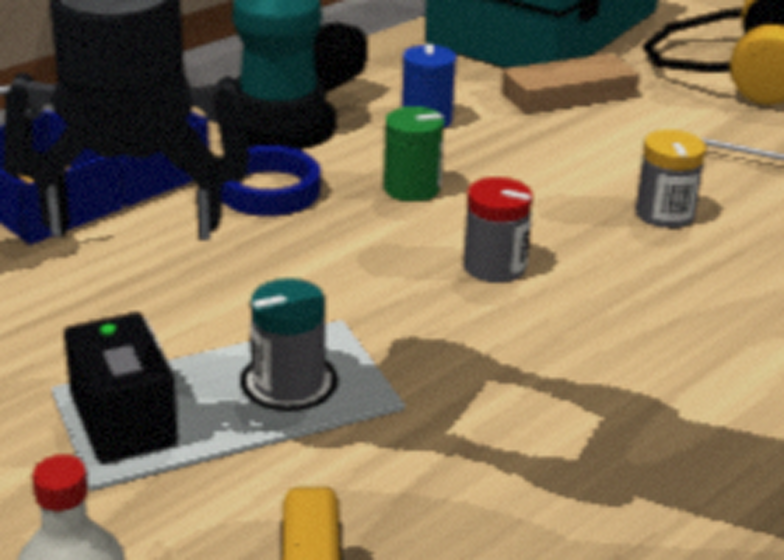

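View pics/top3.png

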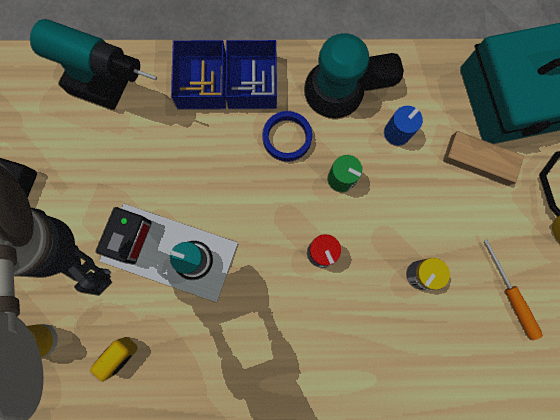

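The canister stands upright inside the pad ring, lid at (187,257) in the top view, and the others have not moved. I'll measure the final stripe angle before handing in.

```bash
sed -i "s/^for a in .*/for a in [(190,261,'teal'),(322,243,'red'),(438,268,'yellow')]: lid(*a)/; s/,76)/,Z)/g; s#^c=cam.*#c=cam('top'); Z=80#; /^# red window/,\$d" m.py; python3 m.py; python3 - <<'E'
from h import *
c=cam('top'); i=np.array(c['img']); hsv=cv2.cvtColor(i,cv2.COLOR_RGB2HSV)
w=((hsv[...,1]<90)&(hsv[...,2]>130)); 
for v in range(248,264): print(v,''.join('#' if x else '.' for x in w[v,165:200]))
E
```

```text
teal 89 (185.0, 257.0, 15.811488151550293) [479.5 154.1  80. ] diam 55.318705615816526 yaw centroid 69.2607762546412 axis 70.25673719632272 57
red 1 (325.1271667480469, 249.54335021972656, 15.794819831848145) [490.1 -92.4  80. ] diam 55.85540190685266 yaw centroid -148.7105686566774 axis -177.6717147758653 59
yellow 27 (432.5, 274.0, 17.007450103759766) [ 445.4 -279.4   80. ] diam 59.87544932559665 yaw centroid 153.3445557179978 axis 129.53097593680477 62
248 ########...........................
249 #######............................
250 ########...........................
251 ##########.........................
252 #############......................
253 ..##############...................
254 .....##############................
255 ........###########................
256 ...........########................
257 ..............#####................
258 .................#.................
259 ...................................
260 ...................................
261 ...................................
262 ...................................
263 ...................................
```

```bash
python3 -c "
from plant import manip
print(manip.hand_in())"
```

```text
the job is handed in; nothing more can be done
None
```

I stood the teal-lidded canister upright on the pad, let go of it and handed the job in at about 14 s of the 32 s limit; it measured within about 1 mm of the pad's centre, its label within a few degrees of facing the window, with the red and yellow canisters unmoved (no verdict was returned).

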